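# Move the fixing supplies to the caddy in reverse order

### The arm

A 6-joint arm with a two-finger parallel gripper is mounted at the origin on the work surface. World frame = base frame: x ahead of the robot, y to its left, z up, the work surface at z = 0. Lengths are in m, angles in rad, forces in N, time in s.
With the tool pointing down it reaches from about 0.35 to 0.775 m from the base axis. Payload 7.3 kg.
Tool frame: the origin (TCP) lies on the mounting face of the last link; the fingertips stand 178 mm ahead of it and the grasp point (between the pads) lies 159 mm ahead of it (robot.tcp_to_tips is the distance from the TCP to the fingertips, in m); z points along the fingers, y is the direction in which the jaws open and shut (so a half turn about z gives the same grasp; the last joint's range is limited). The gripper opens to 92 mm and grips with 3 to 60 N. Pads are 19 mm wide; open, the fingers measure 130 mm over their backs; the gripper's body (75 mm by 190 mm) begins 47 mm behind the grasp point.
Start: joints at [-0.146, 0.342, 1.524, -0, 1.275, -0.146], TCP at [0.525, 0, 0.405] pointing down, gripper open.
Joint ranges: [-2.53, 2.53], [-0.77, 2.02], [0.04, 2.7], [-1, 4.14], [0.28, 2.66], [-3.11, 3.11]. Speed limits (rad/s): [2.57, 2.57, 3.14, 3.14, 3.14, 3.14].

### API

Orientations are given as [roll, pitch, yaw] about the fixed x, y, z axes, in that order (R = Rz(yaw) Ry(pitch) Rx(roll)).
In Python, from cell import robot, viewer gives the robot as it stands.
- The arm moves only by the shell command python3 -m creep 'ROWS' [OPENING] [FORCE]. ROWS is JSON, a list that holds one entry, the list of rows, each a list of 6 numbers: the shift along the world's x, y, z in mm, then the turn, a rotation vector about the world's x, y, z in degrees. A call has 1 to 5 rows; each row shifts and turns the pose as measured when the row begins; what a row does not reach is not made up. A row lasts 1/12 s, in which the tool goes at most 41.7 mm and 7.16 degrees, less where a joint would pass 70% of its speed; a pose out of reach is approached as far as the arm can. A call with a gripper value outside its range is refused whole. OPENING is the closure, from -1 (fully open) to 1 (shut), set as the call begins (- or left out, the last holds). The fingers move at their own pace and stop on an object; FORCE is the grip in N (left out, the last holds). Time passes only in rows, so rows that do not move let the fingers close. It gives the time, the measured TCP pose, the force and the opening at its end, in the units of the state.
- robot.observe(): the state, without advancing time (a new reading comes with each control period).
- viewer.read_camera(name): name is "scene" or "side" or "wrist"; returns the picture (400x640x3 uint8, blue, green, red); there is no depth.
- viewer.camera_model(name): a dict with "fx", "fy", "cx", "cy" (pixels), "pose" (4x4, takes a point from camera to world coordinates); the wrist camera has in their place "mount" (4x4, takes a point from camera to tool coordinates, whose origin is the TCP and whose axes are the flange's). Camera axes: x right, y up, looking along -z (the intrinsics and any distortion apply to the point x, -y, -z); pixel columns grow to the right and rows downward; lengths in m; the calibration is good to about 2 mm. The wrist camera is an equidistant fisheye: a pixel r from the principal point sees the ray r / f radians off the axis. A picture is of the moment at which its call begins: read the wrist's pose just before it. camera_model takes no time and is no camera call.
- robot.hand_in(): hands the job in, once; it reports no verdict.
The state is a dict: "time": time; "qpos": joint angles; "qvel": joint speeds; "joint_efforts": joint torques, N m; "tool_pos": TCP position; "tool_rot": TCP orientation; "contact_force": force on the tool from outside, world axes, zero at the start; "torque": the same for the moment, N m; "opening": finger opening in m.
Only numpy, scipy, OpenCV 4.12 (cv2) and the standard library are available. Lean on these libraries where they do the work, as an engineer would, in place of code of your own. Each camera call takes 0.05 s, during which the arm holds its last target. There are 200 camera calls.

### The job

Move the four containers of fixing supplies from the row of grey bins into the empty four-compartment plywood caddy, one to a compartment, in reverse order: seen from the robot looking out over the bench, the container that starts leftmost in its row ends up rightmost in the caddy, the second from the left ends second from the right, and so on. Handle them upright, set each one down gently without dropping it, and leave all four standing on the caddy's floor.

Things in the scene. Friction and masses are not known exactly. Their poses are not given: they have to be found in the camera images.
- cartridge: white plastic sealant cartridge without its nozzle: plain round body 46 mm in diameter and 108 mm high (a foot bead 49 mm wide near the bottom), topped by a thin neck 15 mm in diameter that ends 125 mm above the underside. About 0.16 kg. Grip the body from above, 80 to 95 mm above the underside. Origin: centre of its underside; z is its upright axis.
- spray_can: aluminium spray can, the tallest: round body 45 mm in diameter and 112 mm high, a rounded shoulder, and a black cap 30 mm in diameter that ends 140 mm above the underside. About 0.2 kg. Grip the body from above, 90 to 100 mm above the underside. Origin: centre of its underside; z is its upright axis.
- jar: black plastic jar, square in plan and the lowest: 46 x 46 mm, 80 mm high, flat lid, a thin grey seam (48 mm wide) 66 mm up. About 0.14 kg. Grip two opposite sides from above, 55 to 65 mm above the underside. Origin: centre of its underside; z is its upright axis. Its x and y axes are square to its sides, and at the start lie within 0.1 rad of its bin's.
- tin: steel solvent tin: round body 48 mm in diameter (50 mm at the bottom seam) and 82 mm high, flat top with a screw cap 23 mm in diameter that ends 100 mm above the underside. About 0.22 kg. Grip the body from above, 60 to 70 mm above the underside. Origin: centre of its underside; z is its upright axis.
- bin_cartridge: the fixed open light grey plastic bin in which the white cartridge stands at the start. Outside 76 x 76 mm, 30 mm high, walls and floor 3 mm, open on top. Origin: centre of its underside, which lies on top of the supply rack's board; z up; axes parallel to the supply rack's. It stays where it is, and so still tells, after the white cartridge has left, what its place in the row was.
- bin_spray_can: the fixed open light grey plastic bin in which the spray can stands at the start. Outside 76 x 76 mm, 30 mm high, walls and floor 3 mm, open on top. Origin: centre of its underside, which lies on top of the supply rack's board; z up; axes parallel to the supply rack's. It stays where it is, and so still tells, after the spray can has left, what its place in the row was.
- bin_jar: the fixed open light grey plastic bin in which the square jar stands at the start. Outside 76 x 76 mm, 30 mm high, walls and floor 3 mm, open on top. Origin: centre of its underside, which lies on top of the supply rack's board; z up; axes parallel to the supply rack's. It stays where it is, and so still tells, after the square jar has left, what its place in the row was.
- bin_tin: the fixed open light grey plastic bin in which the steel tin stands at the start. Outside 76 x 76 mm, 30 mm high, walls and floor 3 mm, open on top. Origin: centre of its underside, which lies on top of the supply rack's board; z up; axes parallel to the supply rack's. It stays where it is, and so still tells, after the steel tin has left, what its place in the row was.
- supply_rack: the fixed dark wooden board, 90 x 322 mm and 8 mm thick, on which the four grey bins stand in a row. Origin: centre of its underside, on the bench; y runs along the row, towards the left end as seen from the robot, x across it, away from the robot, z up. The bins' centres lie at y = +117, +39, -39 and -117 mm, x = 0; which container stands in which bin place differs from start to start, and so does the side of the bench on which the board lies.
- caddy: the fixed plywood caddy, empty at the start: an open box 84 x 318 mm and 36 mm high, walls, dividers and floor 6 mm thick, with four compartments in a row, each 72 x 72 mm inside and 30 mm deep. Origin: centre of its underside, on the bench; y runs along the row, towards the left end as seen from the robot, x across it, away from the robot, z up. The compartments' centres lie at y = +117, +39, -39 and -117 mm, x = 0, their floor at z = 6 mm.
Things that resemble listed ones, but are neither listed nor needed, are in the scene too. What is shaped like the cartridge but red is not meant. What is shaped like the jar but red is not meant.

How it is judged:
At the end, for the whole second after the job is handed in: Each container is in the caddy compartment that mirrors its bin's place in the supply row, its origin within 20 mm of the compartment's centre along and across the row, standing on the caddy's floor (origin under 10 mm above its underside), tilted under 0.1 rad, slower than 0.02 m/s (((y of bin_cartridge in the frame of supply_rack between 0.097 and 0.137 m and y of cartridge in the frame of caddy between -0.137 and -0.097 m) or (y of bin_cartridge in the frame of supply_rack between 0.019 and 0.059 m and y of cartridge in the frame of caddy between -0.059 and -0.019 m) or (y of bin_cartridge in the frame of supply_rack between -0.059 and -0.019 m and y of cartridge in the frame of caddy between 0.019 and 0.059 m) or (y of bin_cartridge in the frame of supply_rack between -0.137 and -0.097 m and y of cartridge in the frame of caddy between 0.097 and 0.137 m)) and x of cartridge in the frame of caddy between -0.02 and 0.02 m and z of each of cartridge, spray_can, jar, tin in the frame of caddy below 0.01 m and angle between each of cartridge, spray_can, jar, tin's own z axis and vertical below 0.1 rad and linear speed of each of cartridge, spray_can, jar, tin below 0.02 m/s and ((y of bin_spray_can in the frame of supply_rack between 0.097 and 0.137 m and y of spray_can in the frame of caddy between -0.137 and -0.097 m) or (y of bin_spray_can in the frame of supply_rack between 0.019 and 0.059 m and y of spray_can in the frame of caddy between -0.059 and -0.019 m) or (y of bin_spray_can in the frame of supply_rack between -0.059 and -0.019 m and y of spray_can in the frame of caddy between 0.019 and 0.059 m) or (y of bin_spray_can in the frame of supply_rack between -0.137 and -0.097 m and y of spray_can in the frame of caddy between 0.097 and 0.137 m)) and x of spray_can in the frame of caddy between -0.02 and 0.02 m and ((y of bin_jar in the frame of supply_rack between 0.097 and 0.137 m and y of jar in the frame of caddy between -0.137 and -0.097 m) or (y of bin_jar in the frame of supply_rack between 0.019 and 0.059 m and y of jar in the frame of caddy between -0.059 and -0.019 m) or (y of bin_jar in the frame of supply_rack between -0.059 and -0.019 m and y of jar in the frame of caddy between 0.019 and 0.059 m) or (y of bin_jar in the frame of supply_rack between -0.137 and -0.097 m and y of jar in the frame of caddy between 0.097 and 0.137 m)) and x of jar in the frame of caddy between -0.02 and 0.02 m and ((y of bin_tin in the frame of supply_rack between 0.097 and 0.137 m and y of tin in the frame of caddy between -0.137 and -0.097 m) or (y of bin_tin in the frame of supply_rack between 0.019 and 0.059 m and y of tin in the frame of caddy between -0.059 and -0.019 m) or (y of bin_tin in the frame of supply_rack between -0.059 and -0.019 m and y of tin in the frame of caddy between 0.019 and 0.059 m) or (y of bin_tin in the frame of supply_rack between -0.137 and -0.097 m and y of tin in the frame of caddy between 0.097 and 0.137 m)) and x of tin in the frame of caddy between -0.02 and 0.02 m); the robot touches nothing.
It fails at once if a container is dropped or thrown (moves faster than 0.6 m/s out of the fingers) ((linear speed of cartridge above 0.6 m/s and contact force between cartridge and the fingers below 0.01 N) or (linear speed of spray_can above 0.6 m/s and contact force between spray_can and the fingers below 0.01 N) or (linear speed of jar above 0.6 m/s and contact force between jar and the fingers below 0.01 N) or (linear speed of tin above 0.6 m/s and contact force between tin and the fingers below 0.01 N)).
It fails at once if a container is tipped over (more than 45 degrees) (angle between any of cartridge, spray_can, jar, tin's own z axis and vertical above 0.785 rad).
It also fails if it takes over 114 s, if anything falls off the work surface, if the arm or the gripper's body presses on something with over 40 N, if the wrist force passes 120 N, or if a joint passes its speed limit or range.

## Working session

There is one attempt and no reset: what is moved stays moved. The work goes in short steps, Python scripts to look and compute and a shell command to move; the robot and the scene stay as the last step left them, time stands still between calls to the robot, and variables do not carry over. Pictures are saved under pics/ and viewed, about 12 in all and at most 16, crops included, and the job is handed in when it is done.

```bash
ls; mkdir -p pics; python3 - <<'E'
from cell import robot, viewer
import cv2, numpy as np
s=robot.observe(); print(s)
for n in ("scene","side","wrist"):
    im=viewer.read_camera(n); cv2.imwrite(f"pics/{n}0.png",im); m=viewer.camera_model(n)
    print(n,{k:np.round(v,4).tolist() if not isinstance(v,str) else v for k,v in m.items()})
E
```

```text
pics
{'time': 0.0, 'qpos': array([-1.45945374e-01,  3.42739577e-01,  1.52503496e+00, -2.08962090e-05,
        1.27540496e+00, -1.45982242e-01]), 'qvel': array([-1.26815432e-03,  3.74629186e-04,  8.22343840e-04, -3.23270543e-04,
        3.60676546e-04,  7.22219805e-05]), 'joint_efforts': array([ 7.61924657e-04, -4.31245601e+01, -2.44219762e+01,  7.17750052e-02,
        5.59406646e-02, -1.04314388e-04]), 'tool_pos': array([5.24861135e-01, 6.85182563e-05, 4.04029739e-01]), 'tool_rot': array([-3.14001978e+00, -2.11060276e-04,  1.57083913e+00]), 'contact_force': array([ 0.0369331 ,  0.45959352, -0.26773324]), 'torque': array([0.00367186, 0.01611175, 0.02855108]), 'opening': 0.09173221776949993}
scene {'fx': 482.981, 'fy': 482.981, 'cx': 327.3144, 'cy': 194.6435, 'pose': [[-0.233, -0.7943, 0.5611, 1.168], [0.9725, -0.1868, 0.1394, 0.1189], [-0.0059, 0.5782, 0.8159, 0.9897], [0.0, 0.0, 0.0, 1.0]]}
side {'fx': 499.5515, 'fy': 499.5515, 'cx': 316.9483, 'cy': 198.5567, 'pose': [[-0.8966, 0.2118, -0.3889, 0.0051], [-0.4424, -0.4703, 0.7636, 1.0373], [-0.0212, 0.8567, 0.5154, 0.7388], [0.0, 0.0, 0.0, 1.0]]}
wrist {'fx': 309.7069, 'fy': 309.7069, 'cx': 323.2929, 'cy': 200.4726, 'mount': [[0.0007, 0.9693, 0.2457, 0.0651], [1.0, -0.0006, -0.0002, 0.0002], [-0.0001, 0.2457, -0.9693, 0.02], [0.0, 0.0, 0.0, 1.0]]}
```

View pics/scene0.png

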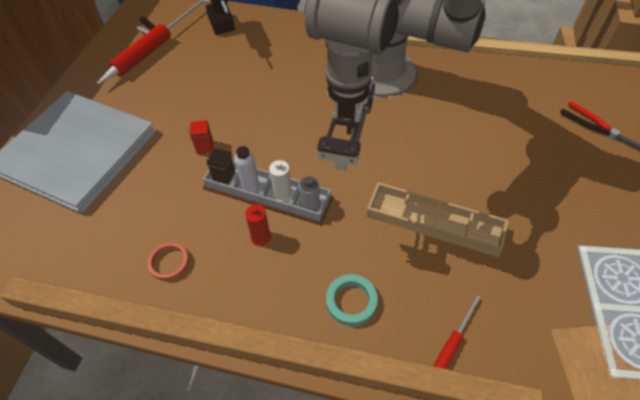

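View pics/side0.png

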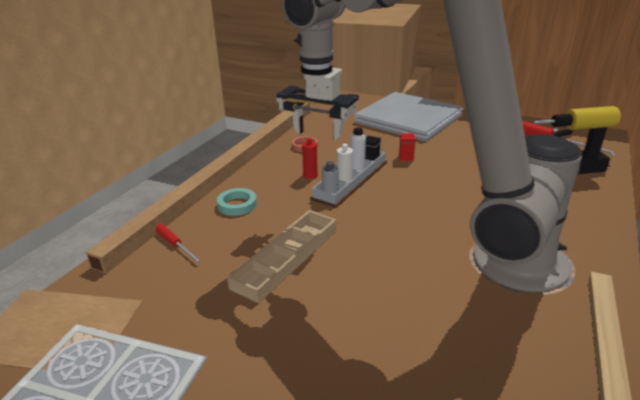

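View pics/wrist0.png

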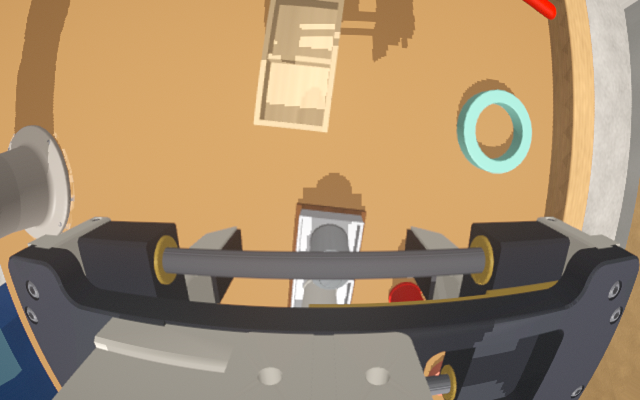

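The scene view looks back at the robot, so image left is the robot's right. From the robot's left the row reads: tin (309,190), white cartridge (280,180), spray can (246,170), black jar (220,165). The caddy is around (437,217). The lookalikes are a red cartridge at (258,225) and a red jar at (202,137), both standing on the bench outside the rack. The ones meant are the white cartridge and the black jar, in the grey bins. I'll confirm that in an enlarged crop.

```bash
cat > h.py <<'E'
import numpy as np, cv2
from scipy.spatial.transform import Rotation as Ro
from cell import robot, viewer
def snap(n,f=None):
    s=robot.observe(); im=viewer.read_camera(n); m=dict(viewer.camera_model(n))
    if n=="wrist":
        T=np.eye(4); T[:3,:3]=Ro.from_euler("xyz",s["tool_rot"]).as_matrix(); T[:3,3]=s["tool_pos"]
        m["pose"]=T@np.array(m["mount"])
    m["fish"]=n=="wrist"
    if f: cv2.imwrite(f"pics/{f}.png",im); np.save(f"pics/{f}.npy",m,allow_pickle=True)
    return im,m
def load(f): return cv2.imread(f"pics/{f}.png"),np.load(f"pics/{f}.npy",allow_pickle=True).item()
def ray(m,uv):
    a,b=(uv[0]-m["cx"])/m["fx"],(uv[1]-m["cy"])/m["fy"]
    if m["fish"]:
        r=np.hypot(a,b); k=np.sinc(r/np.pi) and np.sin(r)/max(r,1e-9); d=np.array([a*k,-b*k,-np.cos(r)])
    else: d=np.array([a,-b,-1.])
    P=np.array(m["pose"]); d=P[:3,:3]@d; return P[:3,3],d/np.linalg.norm(d)
def plane(m,uv,z):
    o,d=ray(m,uv); return o+d*(z-o[2])/d[2]
def tri(obs):
    A=0;B=0;L=[]
    for m,uv in obs:
        o,d=ray(m,uv); M=np.eye(3)-np.outer(d,d); A=A+M; B=B+M@o; L.append((o,M))
    x=np.linalg.solve(A,B); return x,max(np.linalg.norm(M@(x-o)) for o,M in L)
E
python3 - <<'E'
from h import *
a,ma=snap("scene","sc1"); b,mb=snap("side","sd1")
x=cv2.resize(a[110:260,180:380],None,fx=4,fy=4,interpolation=3)
cv2.imwrite("pics/cropA.png",x)
for uv in [(375,186),(506,230),(499,251),(367,212)]: print("caddy",plane(ma,uv,.036).round(3))
for n,uv,z in [("tin",(309,181),.1),("cart",(279,164),.13),("spray",(243,150),.15),("jar",(221,155),.09)]: print(n,plane(ma,uv,z).round(3))
E
```

```text
caddy [0.46  0.064 0.036]
caddy [0.515 0.378 0.036]
caddy [0.574 0.365 0.036]
caddy [0.539 0.059 0.036]
tin [ 0.528 -0.083  0.1  ]
cart [ 0.518 -0.155  0.13 ]
spray [ 0.513 -0.241  0.15 ]
jar [ 0.494 -0.314  0.09 ]
```

View pics/cropA.png

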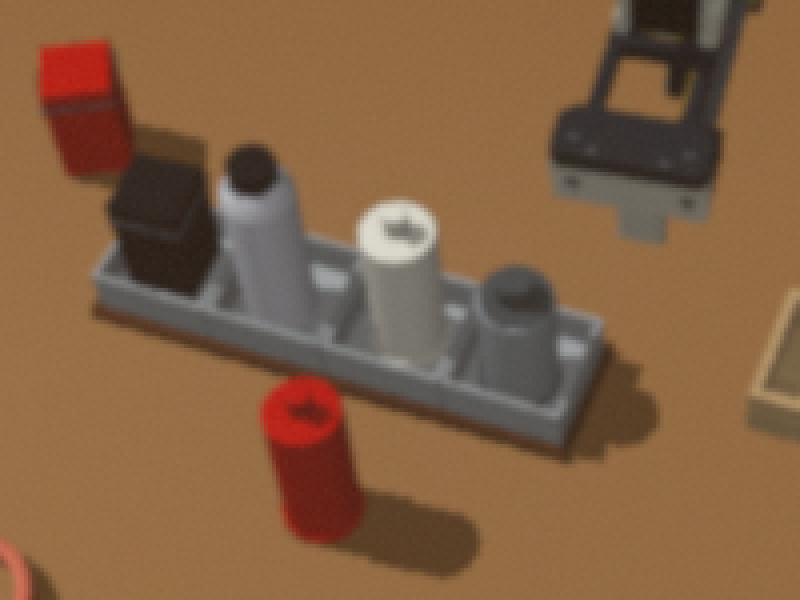

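The crop confirms the order. From the robot's left it is tin, white cartridge, spray can, black jar, and both red lookalikes are outside the bins. Next I move over the row for wrist views.

```bash
python3 -m creep '[[[0,-40,0,0,0,-4],[0,-40,0,0,0,-4],[0,-40,0,0,0,0],[0,-40,0,0,0,0],[0,-40,0,0,0,0]]]' -1 
python3 -m creep '[[[0,-20,0,0,0,0],[0,-20,0,0,0,0],[0,0,0,0,0,0],[0,0,0,0,0,0],[0,0,0,0,0,0]]]'
python3 -c 'from h import *; snap("wrist","w1")'
python3 -m creep '[[[0,-40,0,0,0,0],[0,-40,0,0,0,0],[0,-40,0,0,0,0],[0,-20,0,0,0,0],[0,0,0,0,0,0]]]'
python3 -m creep '[[[0,0,0,0,0,0],[0,0,0,0,0,0]]]'
python3 - <<'E'
from h import *
snap("wrist","w2"); a=load("w1")[0][:260]; b=load("w2")[0][:290]
cv2.imwrite("pics/w12.png",np.vstack([a,b]))
E
```

```text
time: 0.67
tool_pos: [0.5243, -0.1986, 0.4044]
tool_rot: [-3.141, -0.003, 1.439]
contact_force: [1.3, -0.2, -0.7]
opening: 0.0919
time: 1.08
tool_pos: [0.5227, -0.2493, 0.4025]
tool_rot: [-3.139, -0.002, 1.429]
contact_force: [-0.3, -0.7, 0.1]
opening: 0.0919
time: 1.55
tool_pos: [0.5248, -0.3851, 0.4037]
tool_rot: [-3.139, -0.004, 1.443]
contact_force: [0.6, 1.1, 0.3]
opening: 0.0919
time: 1.72
tool_pos: [0.5254, -0.3836, 0.4032]
tool_rot: [-3.139, -0.006, 1.444]
contact_force: [0.5, 0.6, -0.5]
opening: 0.0917
```

View pics/w12.png

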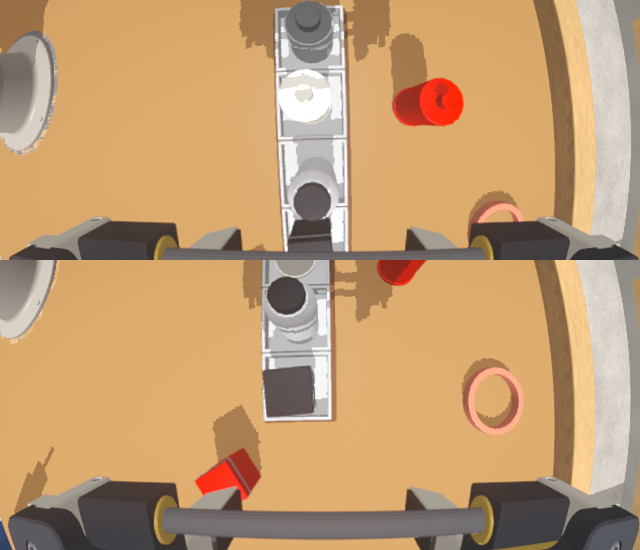

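```bash
python3 - <<'E'
from h import *
a,m1=load("w1"); b,m2=load("w2")
def blob(im,lo,hi,box):
    x0,y0,x1,y1=box; k=cv2.inRange(im[y0:y1,x0:x1],np.array(lo),np.array(hi))
    c=max(cv2.findContours(k,0,2)[0],key=cv2.contourArea)+np.array([x0,y0]); return c
def rep(n,c):
    (e,r)=cv2.minEnclosingCircle(c); print(n,"circ",np.round(e,1),round(r,1),"area",cv2.contourArea(c)); return np.array(e)
c1=rep("cap1",blob(a,(0,0,0),(75,75,75),(285,175,345,222)))
c2=rep("cap2",blob(b,(0,0,0),(75,75,75),(260,10,320,62)))
print("spray top",tri([(m1,c1),(m2,c2)]))
j=blob(b,(0,0,0),(80,80,80),(250,95,345,170)); r=cv2.minAreaRect(j); print(r); 
P=np.array([plane(m2,p,.091) for p in cv2.boxPoints(r)]);print("jar",P.round(4).tolist(),P.mean(0))
print("bin left pt",tri([(m1,(283,208)),(m2,(262,92))]))
for p in [(263,159),(331,160)]: print("end -y",plane(m2,p,.038).round(4))
for p in [(276,9),(344,9),(278,71),(345,69),(280,140),(347,137)]: print("bins w1",plane(m1,p,.038).round(4))
print("red cart",plane(m1,(445,102),.115), "redjar",plane(m2,(240,475-260),.08))
for z in(.1,.115): print("tin cap",z,plane(m1,(306,17),z))
print("cart",plane(m1,(305,96),.119))
x=[cv2.resize(a[0:130,240:360],None,fx=4,fy=4,interpolation=2),cv2.resize(b[80:210,180:360],None,fx=4,fy=4,interpolation=2)[:,:320+0]]
cv2.imwrite("pics/crB.png",np.hstack([x[0],cv2.resize(b[65:195,250:330],None,fx=4,fy=4,interpolation=2)]))
E
```

```text
cap1 circ [320.5 220. ] 7.6 area 12.0
cap2 circ [286.2  34.9] 18.5 area 996.5
spray top (array([ 0.51801573, -0.25156716,  0.17083614]), np.float64(0.001963809329636175))Traceback (most recent call last):
  File "<stdin>", line 11, in <module>
  File "<stdin>", line 5, in blob
ValueError: max() iterable argument is empty
```

```bash
python3 - <<'E'
from h import *
a,m1=load("w1"); b,m2=load("w2")
print(a[201,312],b[36,288],b[130,290],a[235,310])
def blob(im,hi,box):
    x0,y0,x1,y1=box; k=cv2.inRange(im[y0:y1,x0:x1],np.array((0,0,0)),np.array((hi,)*3))
    k=cv2.morphologyEx(k,cv2.MORPH_OPEN,np.ones((5,5)))
    c=max(cv2.findContours(k,0,2)[0],key=cv2.contourArea)+np.array([x0,y0]); return c
def rep(n,c):
    (e,r)=cv2.minEnclosingCircle(c); print(n,"circ",np.round(e,1),round(r,1),"area",cv2.contourArea(c)); return np.array(e)
c1=rep("cap1",blob(a,100,(285,175,345,221)))
c2=rep("cap2",blob(b,100,(260,10,320,62)))
print("spray top",tri([(m1,c1),(m2,c2)]))
j=blob(b,100,(250,95,345,170)); r=cv2.minAreaRect(j); print(r); 
P=np.array([plane(m2,p,.091) for p in cv2.boxPoints(r)]);print("jar",P.round(4).tolist(),P.mean(0))
print("bin left pt",tri([(m1,(283,208)),(m2,(262,92))]))
for p in [(263,159),(331,160)]: print("end -y",plane(m2,p,.038).round(4))
for p in [(276,9),(344,9),(278,71),(345,69),(280,140),(347,137)]: print("bins w1",plane(m1,p,.038).round(4))
print("red cart",plane(m1,(445,102),.115), "redjar",plane(m2,(240,475-260),.08))
for z in(.1,.115): print("tin cap",z,plane(m1,(306,17),z))
print("cart",plane(m1,(305,96),.119))
cv2.imwrite("pics/crB.png",np.hstack([cv2.resize(a[0:130,240:360],None,fx=4,fy=4,interpolation=2),cv2.resize(b[65:195,250:330],None,fx=4,fy=4,interpolation=2)]))
E
```

```text
[90 90 97] [68 69 76] [84 84 95] [ 95  97 102]
cap1 circ [311.6 200.4] 18.0 area 778.0
cap2 circ [286.  35.] 19.1 area 1046.5
spray top (array([ 0.51364289, -0.24290471,  0.14315441]), np.float64(5.5492404945179416e-05))
((288.5577392578125, 130.9298858642578), (46.84566879272461, 47.35939025878906), 84.47245788574219)
jar [[0.4782, -0.296, 0.091], [0.523, -0.2984, 0.091], [0.5214, -0.3428, 0.091], [0.4761, -0.3409, 0.091]] [ 0.49966943 -0.3195347   0.091     ]
bin left pt (array([ 0.47124276, -0.271989  ,  0.04122883]), np.float64(0.0006608046832367879))
end -y [ 0.4603 -0.347   0.038 ]
end -y [ 0.5365 -0.3584  0.038 ]
bins w1 [ 0.4975 -0.0422  0.038 ]
bins w1 [ 0.5732 -0.0545  0.038 ]
bins w1 [ 0.4902 -0.1174  0.038 ]
bins w1 [ 0.5636 -0.1263  0.038 ]
bins w1 [ 0.481  -0.1948  0.038 ]
bins w1 [ 0.5552 -0.2023  0.038 ]
red cart [ 0.64271189 -0.17652308  0.115     ] redjar [ 0.43479103 -0.39796377  0.08      ]
tin cap 0.1 [ 0.53007002 -0.08132701  0.1       ]
tin cap 0.115 [ 0.5301747  -0.08681887  0.115     ]
cart [ 0.51958595 -0.15858316  0.119     ]
```

View pics/crB.png

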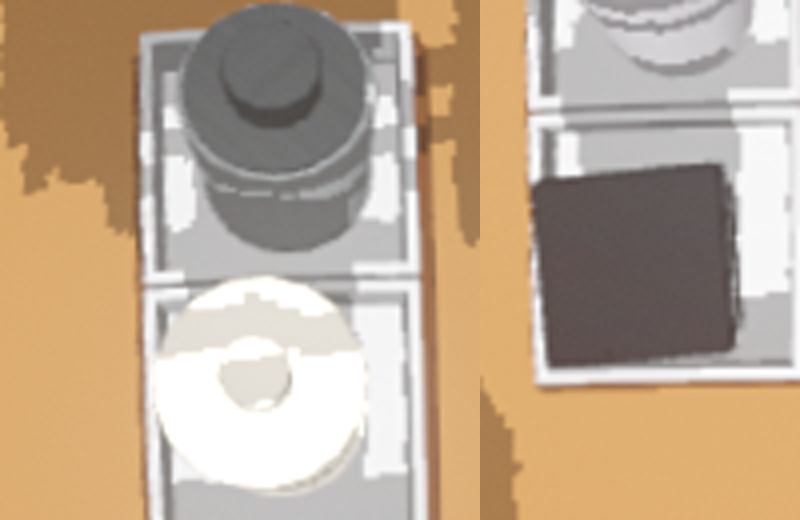

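Spray cap top triangulates at z 0.143, against 0.151 from the text, and the bin rim at 0.041 against 0.038. Both are consistent. The views give rack yaw −0.12, jar (0.500, −0.3195) with yaw ≈ −0.047, spray can (0.514, −0.245), cartridge (0.520, −0.158) and tin (0.531, −0.085). I'll take the jar first.

```bash
python3 -m creep '[[[-13,32,0,0,0,2.3],[-13,32,0,0,0,2.3],[0,0,-35,0,0,0],[0,0,-35,0,0,0],[0,0,0,0,0,0]]]' -1
python3 -m creep '[[[0,0,0,0,0,0],[0,0,0,0,0,0]]]'
```

```text
time: 2.18
tool_pos: [0.4995, -0.3081, 0.3344]
tool_rot: [3.14, -0.004, 1.537]
contact_force: [-1.1, 0.6, -0.9]
opening: 0.0915
time: 2.35
tool_pos: [0.5002, -0.3058, 0.336]
tool_rot: [3.14, -0.005, 1.54]
contact_force: [-0.1, -0.3, 0.1]
opening: 0.0919
```

```bash
python3 -m creep '[[[0,-12,-25,0,0,-0.9],[0,-2,-25,0,0,0],[0,0,-25,0,0,0],[0,0,-25,0,0,0],[0,0,-5,0,0,0]]]' -1
python3 -m creep '[[[0,0,0,0,0,0],[0,0,0,0,0,0]]]'
```

```text
time: 2.77
tool_pos: [0.5044, -0.3219, 0.2413]
tool_rot: [3.121, 0.01, 1.525]
contact_force: [-0.7, -1.0, 0.7]
opening: 0.0915
time: 2.93
tool_pos: [0.5054, -0.3226, 0.2432]
tool_rot: [3.119, 0.011, 1.525]
contact_force: [0.3, -0.3, -0.5]
opening: 0.092
```

```bash
cat > d.py <<'E'
import sys
from h import *
x,y,z,w=map(float,sys.argv[1:]); s=robot.observe()
R=Ro.from_euler("xyz",s["tool_rot"]); D=Ro.from_euler("xyz",[np.pi,0,np.pi/2+w])
print("need mm",((np.array([x,y,z])-s["tool_pos"])*1e3).round(1),"deg",np.degrees((D*R.inv()).as_rotvec()).round(2),"grasp pt",(s["tool_pos"]+R.apply([0,0,.159])).round(4),"open",round(s["opening"],4),"F",s["contact_force"].round(1),"t",s["time"])
E
python3 d.py .4997 -.3195 .230 -.047
```

```text
need mm [ -5.7   3.1 -13.2] deg [ 0.66  1.25 -0.09] grasp pt [ 0.5088 -0.3245  0.0842] open 0.092 F [ 0.3 -0.3 -0.5] t 2.9333
```

```bash
python3 -m creep '[[[-6,3,-6,0.7,1.3,0],[0,0,-7,0,0,0],[0,0,0,0,0,0],[0,0,0,0,0,0]]]' -1 >/dev/null
python3 d.py .4997 -.3195 .230 -.047
python3 -m creep '[[[0,0,0,0,0,0],[0,0,0,0,0,0],[0,0,0,0,0,0],[0,0,0,0,0,0],[0,0,0,0,0,0]]]' 0.2 15
python3 -m creep '[[[0,0,0,0,0,0],[0,0,0,0,0,0],[0,0,0,0,0,0]]]' 1 25
python3 -m creep '[[[0,0,0,0,0,0],[0,0,0,0,0,0],[0,0,0,0,0,0]]]'
python3 d.py .4997 -.3195 .230 -.047
```

```text
need mm [-0.5  0.8 -5.1] deg [ 0.24  0.22 -0.1 ] grasp pt [ 0.5008 -0.321   0.0761] open 0.0918 F [ 0.4 -0.2  0.6] t 3.2667
time: 3.68
tool_pos: [0.5005, -0.3205, 0.2365]
tool_rot: [3.136, 0.005, 1.526]
contact_force: [-0.4, 0.5, -0.4]
opening: 0.0628
time: 3.93
tool_pos: [0.5004, -0.3205, 0.2365]
tool_rot: [3.136, 0.005, 1.526]
contact_force: [0.1, 0.0, -0.4]
opening: 0.0456
time: 4.18
tool_pos: [0.5004, -0.3205, 0.2365]
tool_rot: [3.136, 0.005, 1.526]
contact_force: [-0.6, -0.5, 0.7]
opening: 0.0454
need mm [-0.7  1.  -6.5] deg [ 0.32  0.3  -0.11] grasp pt [ 0.5013 -0.3214  0.0775] open 0.0454 F [-0.6 -0.5  0.7] t 4.1833
```

Gripped slightly high, right at the seam. I'll regrip 6 mm lower.

```bash
python3 -m creep '[[[0,0,0,0,0,0],[0,0,0,0,0,0],[0,0,0,0,0,0]]]' 0 >/dev/null
python3 -m creep '[[[0,0,-4,0.3,0.3,0],[0,0,-4,0,0,0],[0,0,0,0,0,0]]]' >/dev/null
python3 d.py .4997 -.3195 .230 -.047
python3 -m creep '[[[0,0,0,0,0,0],[0,0,0,0,0,0],[0,0,0,0,0,0],[0,0,0,0,0,0]]]' 1 25 >/dev/null
python3 d.py .4997 -.3195 .230 -.047
python3 -m creep '[[[0,0,12,0,0,0],[0,0,25,0,0,0],[0,0,35,0,0,0],[0,0,35,0,0,0],[0,0,35,0,0,0]]]'
python3 -m creep '[[[0,0,35,0,0,0],[0,0,0,0,0,0],[0,0,0,0,0,0]]]'
python3 d.py .5 -.12 .400 -.125
```

```text
need mm [-1.   1.8 -5. ] deg [ 0.31  0.19 -0.17] grasp pt [ 0.5012 -0.3222  0.076 ] open 0.0462 F [ 0.3 -0.9 -2.2] t 4.6833
need mm [-0.9  1.7 -4.2] deg [ 0.27  0.17 -0.16] grasp pt [ 0.5011 -0.3219  0.0752] open 0.0459 F [ 0.4 -0.4 -2.6] t 5.0167
time: 5.43
tool_pos: [0.4983, -0.3191, 0.3688]
tool_rot: [-3.125, -0.011, 1.526]
contact_force: [0.6, 0.0, -1.2]
opening: 0.0457
time: 5.68
tool_pos: [0.4987, -0.3192, 0.4128]
tool_rot: [-3.135, -0.004, 1.527]
contact_force: [-0.6, 0.1, -2.7]
opening: 0.0457
need mm [  1.3 199.2 -12.8] deg [-0.25 -0.37 -4.63] grasp pt [ 0.4976 -0.3186  0.2538] open 0.0457 F [-0.6  0.1 -2.7] t 5.6833
```

```bash
python3 -m creep '[[[0,20,0,0,0,0],[0,38,0,0,0,-2],[0,38,0,0,0,-2],[0,38,0,0,0,0],[0,38,0,0,0,0]]]'>/dev/null
python3 -m creep '[[[0,38,0,0,0,0],[0,38,0,0,0,0],[0,20,0,0,0,0],[0,0,0,0,0,0],[0,0,0,0,0,0]]]' >/dev/null
python3 -c 'from h import *; snap("wrist","w3")'; python3 d.py .53 .3 .400 -.125
python3 -m creep '[[[0,20,0,0,0,0],[0,38,0,0,0,0],[0,38,0,0,0,0],[0,38,0,0,0,0],[0,0,0,0,0,0]]]' >/dev/null
python3 -m creep '[[[0,0,0,0,0,0],[0,0,0,0,0,0]]]' >/dev/null
python3 -c 'from h import *; snap("wrist","w4"); a=load("w3")[0][:260]; b=load("w4")[0][:330]; cv2.imwrite("pics/w34.png",np.vstack([a,b]))'; python3 d.py .53 .3 .400 -.125
```

```text
need mm [ 35.8 341.6   1.4] deg [-0.66 -1.45 -0.12] grasp pt [ 0.4901 -0.0397  0.2397] open 0.0458 F [-0.5  1.2 -1.7] t 6.5667
need mm [ 33.6 212.    6.1] deg [-0.49 -1.75  0.63] grasp pt [0.4916 0.0894 0.235 ] open 0.0456 F [-0.2  1.1 -1.7] t 7.2
```

View pics/w34.png

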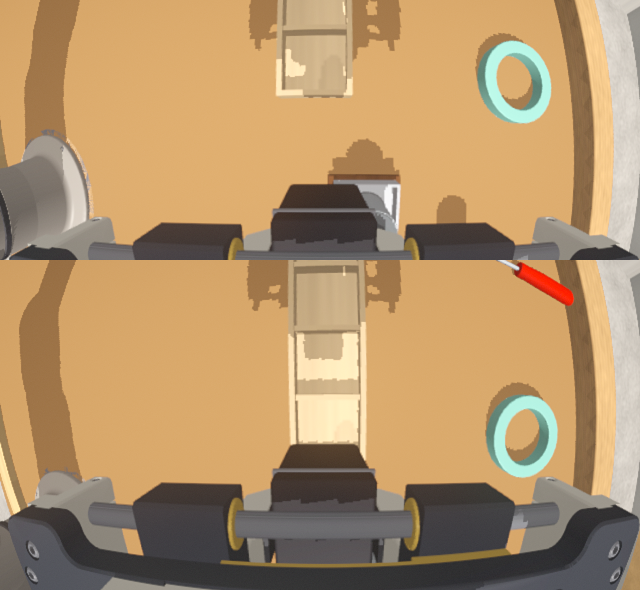

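```bash
python3 - <<'E'
from h import *
a,m3=load("w3"); b,m4=load("w4")
print("tri",tri([(m3,(278,28)),(m4,(292,137))]),tri([(m3,(352,27)),(m4,(366,137))]))
for p in [(277,95),(352,95),(278,28),(352,27)]: print("w3",p,plane(m3,p,.036).round(4))
for p in [(292,137),(366,137),(291,70),(365,70),(290,5),(364,5)]: print("w4",p,plane(m4,p,.036).round(4))
A=cv2.resize(a[0:110,255:375],None,fx=3,fy=3,interpolation=2);B=cv2.resize(b[0:185,270:390],None,fx=3,fy=3,interpolation=2)
cv2.imwrite("pics/crC.png",np.hstack([np.vstack([A,np.zeros((225,360,3),np.uint8)]),B]))
E
```

```text
tri (array([0.4567805 , 0.14641711, 0.0300704 ]), np.float64(0.001088107596243496)) (array([0.53907575, 0.13573414, 0.03084406]), np.float64(0.00013927995758315792))
w3 (277, 95) [0.4465 0.0662 0.036 ]
w3 (352, 95) [0.5284 0.0555 0.036 ]
w3 (278, 28) [0.4565 0.1444 0.036 ]
w3 (352, 27) [0.5384 0.1341 0.036 ]
w4 (292, 137) [0.4587 0.1465 0.036 ]
w4 (366, 137) [0.5387 0.136  0.036 ]
w4 (291, 70) [0.4678 0.2203 0.036 ]
w4 (365, 70) [0.5472 0.2095 0.036 ]
w4 (290, 5) [0.4763 0.2979 0.036 ]
w4 (364, 5) [0.5576 0.2863 0.036 ]
```

View pics/crC.png

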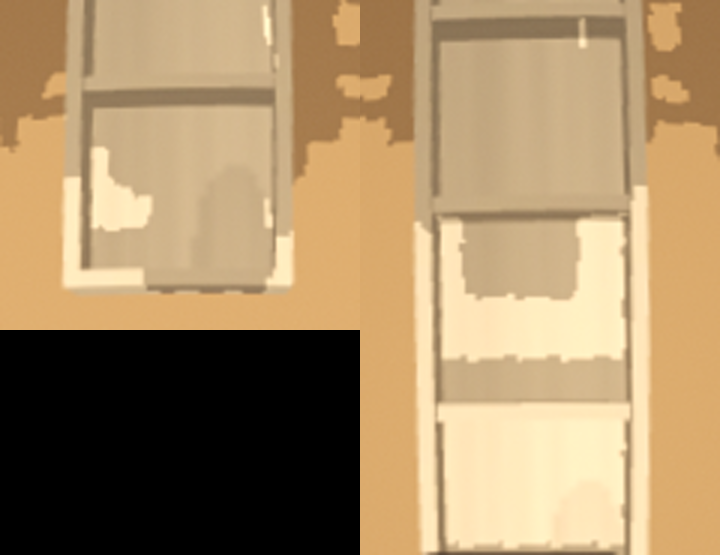

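```bash
python3 - <<'E'
from h import *
C=np.array([.5075,.216]);u=np.array([.129,.9916]);v=np.array([u[1],-u[0]])
def proj(m,p):
    P=np.linalg.inv(np.array(m["pose"]))@np.append(p,1); return np.array([m["cx"]+m["fx"]*P[0]/-P[2],m["cy"]-m["fy"]*P[1]/-P[2]])
out=[]
for f,(x0,y0,w,h) in (("sc1",(355,170,170,95)),("sd1",(220,200,170,105))):
    im,m=load(f); big=cv2.resize(im[y0:y0+h,x0:x0+w],None,fx=4,fy=4,interpolation=2)
    for s in(-1,1):
        for q in(-1,1):
            p=proj(m,np.append(C+q*.159*u+s*.042*v,.036)); print(f,s,q,p.round(1))
            cv2.circle(big,tuple(int(t) for t in (p+.5-[x0,y0])*4),4,(255,0,255),1)
    for y in(-.117,-.039,.039,.117):
        p=proj(m,np.append(C+y*u,.006)); cv2.drawMarker(big,tuple(int(t) for t in (p+.5-[x0,y0])*4),(255,0,255),0,10)
    out.append(big[:300 if f=="sd1" else 380] if 0 else big)
cv2.imwrite("pics/ov.png",cv2.resize(np.vstack(out),None,fx=.74,fy=.74))
E
```

```text
sc1 -1 -1 [376.1 181.3]
sc1 -1 1 [506.6 219.8]
sc1 1 -1 [365.4 207.8]
sc1 1 1 [500.7 249.6]
sd1 -1 -1 [336.8 218.5]
sd1 -1 1 [257.4 289. ]
sd1 1 -1 [309.7 209.2]
sd1 1 1 [227.6 275.3]
```

View pics/ov.png

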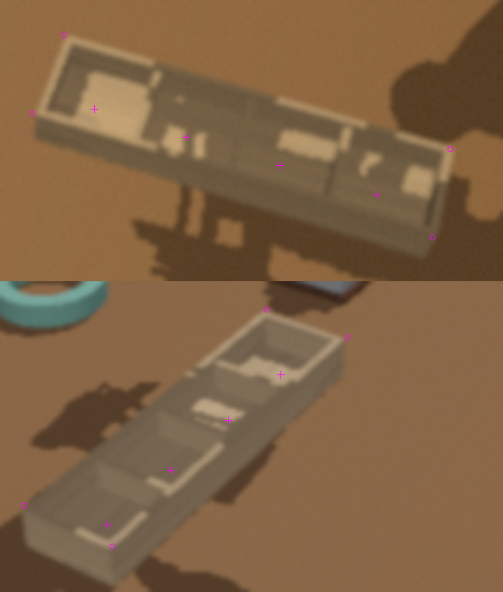

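The overlay fits both fixed cameras to about 1 px. The caddy centre is (0.5075, 0.216) with yaw −0.129. The compartment for the jar is at (0.5226, 0.332).

```bash
python3 -m creep '[[[3,20,3,-0.2,-0.6,0.2],[5,38,3,-0.2,-0.6,0.2],[5,38,0,-0.2,-0.6,0],[5,38,0,0,0,0],[4,38,0,0,0,0]]]' >/dev/null
python3 -m creep '[[[4,38,0,0,0,0],[0,25,0,0,0,0],[0,10,0,0,0,0],[0,0,0,0,0,0],[0,0,0,0,0,0]]]' >/dev/null
python3 d.py .5226 .332 .300 -.128
```

```text
need mm [ -7.9   7.3 -97.2] deg [0.46 0.04 1.69] grasp pt [0.5306 0.3234 0.2382] open 0.0462 F [ 0.1 -0.4 -2.3] t 8.0333
```

```bash
python3 -m creep '[[[-7,6,-10,0.5,0,1.7],[0,0,-25,0,0,0],[0,0,-25,0,0,0],[0,0,-20,0,0,0],[0,0,-8,0,0,0]]]' >/dev/null
python3 -m creep '[[[0,0,0,0,0,0],[0,0,0,0,0,0]]]' >/dev/null
python3 d.py .5226 .332 .229 -.128
```

```text
need mm [ -4.8  16.4 -80. ] deg [0.12 0.24 0.8 ] grasp pt [0.5281 0.3153 0.15  ] open 0.0457 F [ 0.8  0.6 -1.4] t 8.6167
```

```bash
python3 -m creep '[[[-4,14,0,0,0,0.8],[0,3,-15,0,0,0],[0,2,-15,0,0,0],[0,0,-10,0,0,0],[0,0,0,0,0,0]]]' >/dev/null
python3 -m creep '[[[0,0,0,0,0,0],[0,0,0,0,0,0]]]' >/dev/null
python3 d.py .5226 .332 .229 -.128
```

```text
need mm [ -3.   -4.1 -48.3] deg [-0.27  1.02  0.01] grasp pt [0.5285 0.3369 0.1183] open 0.046 F [-0.4 -0.6 -1.7] t 9.2
```

```bash
python3 -m creep '[[[-3,-4,0,-0.2,1,0],[0,0,-10,0,0,0],[0,0,-10,0,0,0],[0,0,-10,0,0,0],[0,0,0,0,0,0]]]' >/dev/null
python3 -m creep '[[[0,0,0,0,0,0],[0,0,0,0,0,0]]]' >/dev/null
python3 d.py .5226 .332 .229 -.128
```

```text
need mm [ -0.    0.5 -17.1] deg [-0.12  0.05  0.04] grasp pt [0.5228 0.3318 0.0871] open 0.0461 F [-0.8 -0.1 -2.4] t 9.7833
```

```bash
python3 -m creep '[[[0,0,-4,0,0,0],[0,0,-4,0,0,0],[0,0,-4,0,0,0],[0,0,-3,0,0,0],[0,0,0,0,0,0]]]' >/dev/null
python3 d.py .5226 .332 .229 -.128
python3 -m creep '[[[0,0,-3,0,0,0],[0,0,0,0,0,0],[0,0,0,0,0,0]]]' >/dev/null
python3 d.py .5226 .332 .229 -.128
```

```text
need mm [-0.3  0.4 -1.1] deg [-0.15  0.12  0.03] grasp pt [0.5232 0.332  0.0711] open 0.0455 F [ 0.3  0.4 -1.6] t 10.2
need mm [-0.6 -0.3 -0.8] deg [-0.29  0.29  0.03] grasp pt [0.524  0.3332 0.0708] open 0.0459 F [-0.4 -0.1 -0.6] t 10.45
```

```bash
python3 -m creep '[[[0,0,-2,0,0,0],[0,0,0,0,0,0]]]' >/dev/null
python3 d.py .5226 .332 .229 -.128
python3 -m creep '[[[0,0,-2,0,0,0],[0,0,0,0,0,0],[0,0,0,0,0,0]]]' >/dev/null
python3 d.py .5226 .332 .229 -.128
```

```text
need mm [-0.8 -0.6  0.1] deg [-0.35  0.4   0.02] grasp pt [0.5245 0.3335 0.0699] open 0.0457 F [ 0.1  0.6 -2.7] t 10.6167
need mm [-1.  -0.7 -0.3] deg [-0.41  0.51  0.02] grasp pt [0.5251 0.3338 0.0703] open 0.0459 F [-0.7  0.6 -2.3] t 10.8667
```

```bash
python3 -m creep '[[[0,0,-4,0.3,-0.4,0],[0,0,0,0,0,0]]]' >/dev/null
python3 d.py .5226 .332 .229 -.128
python3 -m creep '[[[0,0,-4,0,0,0],[0,0,0,0,0,0],[0,0,0,0,0,0]]]' >/dev/null
python3 d.py .5226 .332 .229 -.128
```

```text
need mm [-0.7 -0.8  1.1] deg [-0.77  0.94  0.03] grasp pt [0.5259 0.3349 0.0689] open 0.0459 F [-0.1 -0.8 -2.5] t 11.0333
need mm [-1.2 -1.1  2. ] deg [-0.9   1.19  0.03] grasp pt [0.5271 0.3356 0.0681] open 0.046 F [ 0.5 -0.5 -1. ] t 11.2833
```

```bash
python3 -m creep '[[[-1,-1,0,-0.9,1.2,0],[0,0,0,0,0,0],[0,0,0,0,0,0]]]' >/dev/null
python3 d.py .5226 .332 .229 -.128
python3 -m creep '[[[0,0,-3,0,0,0],[0,0,0,0,0,0],[0,0,0,0,0,0]]]' >/dev/null
python3 d.py .5226 .332 .229 -.128
```

```text
need mm [-0.1  0.1  2.4] deg [ 0.03 -0.06  0.03] grasp pt [0.5226 0.3318 0.0676] open 0.046 F [-1.5  0.   5.3] t 11.5333
need mm [0.1 0.2 3.1] deg [0.01 0.   0.01] grasp pt [0.5225 0.3317 0.0669] open 0.0459 F [ 0.2 -0.6 -2.1] t 11.7833
```

```bash
for i in 1 2; do python3 -m creep '[[[0,0,-3,0,0,0],[0,0,0,0,0,0]]]' >/dev/null
python3 d.py .5226 .332 .229 -.128; done
python3 -c 'from h import *; print(robot.observe()["joint_efforts"].round(1)); a=snap("side","sd2")[0]; b=snap("scene","sc2")[0]; cv2.imwrite("pics/jar.png",np.hstack([cv2.resize(a[200:300,220:320],None,fx=4,fy=4,interpolation=2),cv2.resize(b[170:270,425:525],None,fx=4,fy=4,interpolation=2)]))'
```

```text
need mm [-0.   0.   3.6] deg [-0.05  0.09  0.  ] grasp pt [0.5228 0.3321 0.0664] open 0.0459 F [ 1.3 -0.6 -1.3] t 11.95
need mm [-0.2 -0.2  4.2] deg [-0.13  0.21  0.  ] grasp pt [0.5234 0.3325 0.0658] open 0.0456 F [-0.9  0.5 -1.5] t 12.1167
[  0.1 -57.8 -21.2   0.1   0.2  -0. ]
```

View pics/jar.png

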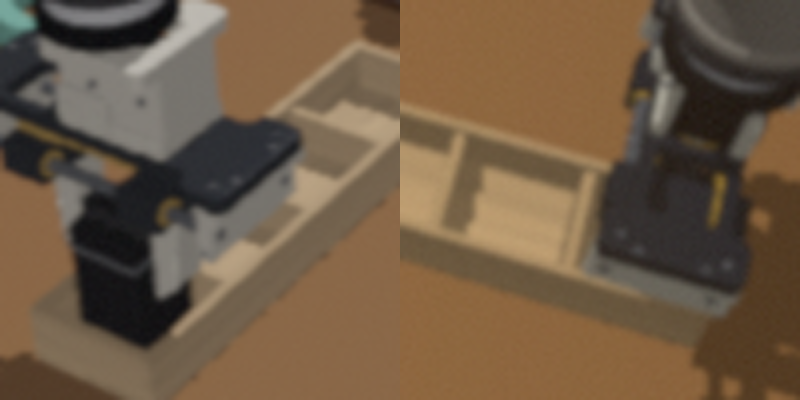

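```bash
python3 -m creep '[[[0,0,-3,0,0,0]]]' | grep -E "pos|force"; python3 -m creep '[[[0,0,-3,0,0,0]]]'| grep -E "pos|force"; python3 -m creep '[[[0,0,-3,0,0,0]]]'| grep -E "pos|force"
```

```text
tool_pos: [0.523, 0.3323, 0.2238]
contact_force: [-11.8, -4.1, 36.5]
tool_pos: [0.5229, 0.3323, 0.2237]
contact_force: [-9.5, -6.3, 30.9]
tool_pos: [0.5228, 0.3323, 0.2237]
contact_force: [-8.8, -5.9, 29.2]
```

```bash
python3 -m creep '[[[0,0,0.5,0,0,0],[0,0,0,0,0,0]]]' >/dev/null; python3 d.py .5226 .332 .229 -.128
python3 -m creep '[[[0,0,0,0,0,0],[0,0,0,0,0,0],[0,0,0,0,0,0],[0,0,0,0,0,0],[0,0,0,0,0,0]]]' -1 | grep -E "opening|force"
python3 -m creep '[[[0,0,12,0,0,0],[0,0,30,0,0,0],[0,0,38,0,0,0],[0,0,38,0,0,0],[0,0,38,0,0,0]]]' >/dev/null
python3 -m creep '[[[0,-30,10,0,0,0],[0,-40,0,0,0,0],[0,-40,0,0,0,0],[0,-40,0,0,0,0],[0,-40,0,0,0,0]]]' >/dev/null
python3 -m creep '[[[0,-40,0,0,0,0],[0,-40,0,0,0,0],[0,-40,0,0,0,0],[0,-40,0,0,0,0],[0,-40,0,0,0,0]]]' >/dev/null
python3 d.py .514 -.245 .40 -.122
```

```text
need mm [-0.  -0.2  4.4] deg [-0.22  0.36 -0.01] grasp pt [0.5236 0.3328 0.0656] open 0.0458 F [ 1.6 -0.9 -1.8] t 12.6333
contact_force: [0.4, 0.5, -1.2]
opening: 0.0748
need mm [  -0.5 -178.4   -7.8] deg [-0.18  1.   -0.48] grasp pt [ 0.5173 -0.0661  0.2488] open 0.092 F [ 0.4 -0.1 -0.3] t 14.3
```

```bash
python3 -m creep '[[[0,-38,0,0,0.5,0],[0,-38,0,0,0.5,0],[0,-38,0,0,0,0],[0,-38,0,0,0,0],[0,-22,0,0,0,0]]]' >/dev/null
python3 -m creep '[[[0,0,0,0,0,0],[0,0,0,0,0,0]]]' >/dev/null
python3 d.py .514 -.245 .35 -.122
```

```text
need mm [  4.   12.2 -64.8] deg [0.15 0.37 0.09] grasp pt [ 0.511  -0.2576  0.2558] open 0.0915 F [ 0.5  0.5 -0.3] t 14.8833
```

```bash
python3 -m creep '[[[4,12,-10,0,0.3,0],[0,0,-25,0,0,0],[0,0,-25,0,0,0],[0,0,0,0,0,0],[0,0,0,0,0,0]]]' >/dev/null
python3 d.py .514 -.245 .35 -.122
```

```text
need mm [-0.8 -8.4 -5. ] deg [ 0.14  0.22 -0.15] grasp pt [ 0.5154 -0.237   0.196 ] open 0.0918 F [0.5 0.7 1.3] t 15.3
```

```bash
python3 -m creep '[[[0,-8,0,0,0,0],[0,0,0,0,0,0],[0,0,0,0,0,0]]]' >/dev/null
python3 d.py .514 -.245 .265 -.122
python3 -m creep '[[[0,0,-15,0,0,0],[0,0,-15,0,0,0],[0,0,-15,0,0,0],[0,0,0,0,0,0],[0,0,0,0,0,0]]]' >/dev/null
python3 d.py .514 -.245 .265 -.122
```

```text
need mm [ -1.9  -2.7 -92.7] deg [ 0.18  0.33 -0.39] grasp pt [ 0.5168 -0.2428  0.1987] open 0.0915 F [ 0.2  0.1 -0.4] t 15.55
need mm [ -3.3  -1.9 -53. ] deg [ 0.56  0.94 -0.35] grasp pt [ 0.5199 -0.2446  0.159 ] open 0.0919 F [ 0.1 -0.8 -0.5] t 15.9667
```

```bash
python3 -m creep '[[[-3,-2,-5,0.5,0.9,-0.3],[0,0,-15,0.1,0.2,0],[0,0,-15,0.1,0.2,0],[0,0,-15,0.1,0.2,0],[0,0,0,0,0,0]]]' >/dev/null
python3 d.py .514 -.245 .265 -.122
```

```text
need mm [-0.7  1.8 -7.4] deg [-0.01 -0.28  0.06] grasp pt [ 0.514  -0.2468  0.1134] open 0.0912 F [ 0.3  0.2 -0.2] t 16.3833
```

```bash
python3 -m creep '[[[0,2,-6,0,0,0],[0,0,-4,0,0,0],[0,0,0,0,0,0]]]' >/dev/null
python3 d.py .514 -.245 .265 -.122
python3 -m creep '[[[0,0,0,0,0,0],[0,0,0,0,0,0],[0,0,0,0,0,0],[0,0,0,0,0,0],[0,0,0,0,0,0]]]' 0 15 | grep opening
python3 -m creep '[[[0,0,0,0,0,0],[0,0,0,0,0,0],[0,0,0,0,0,0]]]' 1 25| grep opening
python3 -m creep '[[[0,0,0,0,0,0],[0,0,0,0,0,0],[0,0,0,0,0,0]]]' | grep opening
python3 d.py .514 -.245 .265 -.122
```

```text
need mm [-1.2  0.4  0.9] deg [ 0.08 -0.15  0.1 ] grasp pt [ 0.5148 -0.2456  0.1051] open 0.0919 F [-0.2  0.3  1.2] t 16.6333
opening: 0.063
opening: 0.0448
opening: 0.0447
need mm [-1.8  0.7 -2. ] deg [0.22 0.06 0.1 ] grasp pt [ 0.5159 -0.2463  0.108 ] open 0.0447 F [-1.1  0.2 -0.8] t 17.55
```

```bash
python3 -m creep '[[[0,0,12,0,0,0],[0,0,25,0,0,0],[0,0,35,0,0,0],[0,0,35,0,0,0],[0,0,35,0,0,0]]]' >/dev/null
python3 -m creep '[[[0,20,20,0,0,0],[0,35,0,0,0,0],[0,38,0,0,0,0],[0,38,0,0,0,0],[0,38,0,0,0,0]]]' | grep -E "pos|force|open"
python3 -m creep '[[[0,38,0,0,0,0],[0,38,0,0,0,0],[0,38,0,0,0,0],[0,38,0,0,0,0],[0,38,0,0,0,0]]]' >/dev/null
python3 -m creep '[[[0,38,0,0,0,0],[0,20,0,0,0,0],[0,0,0,0,0,0],[0,0,0,0,0,0]]]' >/dev/null
python3 -c 'from h import *; snap("wrist","w5")'
python3 d.py .5125 .2547 .40 -.128
```

```text
tool_pos: [0.5125, -0.077, 0.4331]
contact_force: [1.9, 0.8, -1.5]
opening: 0.0446
need mm [  5.   65.  -31.8] deg [-0.05 -0.38  0.08] grasp pt [0.5064 0.1899 0.2728] open 0.0448 F [-0.1  1.  -1.1] t 19.1833
```

View pics/w5.png

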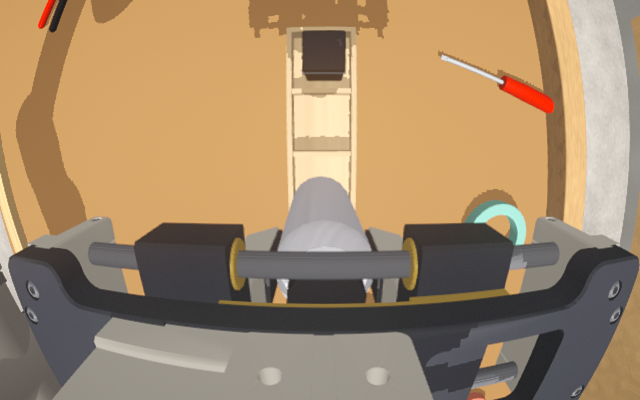

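The wrist view shows the jar upright and centred in the far, leftmost compartment at (324,53), and the spray can hanging in the fingers. I'll place the spray can next.

```bash
python3 -m creep '[[[3,30,0,0,-0.4,0],[2,30,0,0,0,0],[0,3,0,0,0,0],[0,0,0,0,0,0],[0,0,0,0,0,0]]]' >/dev/null
python3 d.py .5125 .2547 .30 -.128
python3 -m creep '[[[0,0,-20,0,0,0],[0,0,-30,0,0,0],[0,0,-30,0,0,0],[0,0,-10,0,0,0],[0,0,0,0,0,0]]]' >/dev/null
python3 -m creep '[[[0,0,0,0,0,0]]]' >/dev/null
python3 d.py .5125 .2547 .30 -.128
```

```text
need mm [  -1.8    6.7 -131.2] deg [ 0.14 -0.04  0.56] grasp pt [0.5142 0.2476 0.2722] open 0.0445 F [ 0.2 -0.4 -1.6] t 19.6
need mm [ -2.9  16.6 -40.2] deg [0.23 0.18 1.14] grasp pt [0.5159 0.2375 0.1812] open 0.0449 F [ 0.8  0.3 -1.4] t 20.1
```

```bash
python3 -m creep '[[[-3,15,0,0.2,0.2,1.1],[0,1,0,0,0,0],[0,0,0,0,0,0],[0,0,0,0,0,0]]]' >/dev/null
python3 d.py .5125 .2547 .262 -.128
python3 -m creep '[[[0,0,-10,0,0,0],[0,0,-12,0,0.3,0],[0,0,-12,0,0.3,0],[0,0,0,0,0,0],[0,0,0,0,0,0]]]' >/dev/null
python3 d.py .5125 .2547 .262 -.128
```

```text
need mm [ -1.    1.6 -82. ] deg [-0.06  0.27  0.13] grasp pt [0.5143 0.2533 0.185 ] open 0.0447 F [ 0.1 -0.1 -1.4] t 20.4333
need mm [ -0.9   1.8 -45.6] deg [-0.08 -0.26  0.11] grasp pt [0.5127 0.2531 0.1486] open 0.0448 F [ 1.1  0.8 -1.1] t 20.85
```

```bash
python3 -m creep '[[[-1,2,-6,0,0,0],[0,0,-10,0,0.2,0],[0,0,-10,0,0.2,0],[0,0,-10,0,0.2,0],[0,0,0,0,0,0]]]' >/dev/null
python3 d.py .5125 .2547 .262 -.128
python3 -m creep '[[[0,0,-4,0,0,0],[0,0,-3,0,0,0]]]' >/dev/null
python3 d.py .5125 .2547 .262 -.128
python3 -m creep '[[[0,0,-3,0,0,0]]]' >/dev/null
python3 d.py .5125 .2547 .262 -.128
```

```text
need mm [ 0.4 -0.2 -5.3] deg [-0.06 -0.98  0.12] grasp pt [0.5094 0.2551 0.1083] open 0.0447 F [-0.7 -1.2 -1.7] t 21.2667
need mm [ 0.7 -0.6  0.7] deg [-0.11 -1.06  0.14] grasp pt [0.5088 0.2557 0.1024] open 0.0445 F [-13.3  -1.2  36.7] t 21.4333
need mm [ 1.  -1.   0.8] deg [-0.17 -1.03  0.12] grasp pt [0.5086 0.2562 0.1022] open 0.0446 F [-9.3 -2.1 31.1] t 21.5167
```

```bash
python3 -m creep '[[[0,0,2,0,-1,0],[0,0,0,0,0,0],[0,0,0,0,0,0],[0,0,-3,0,0,0]]]' >/dev/null
python3 d.py .5125 .2547 .262 -.128
python3 -m creep '[[[0,0,0.5,0,0,0],[0,0,0,0,0,0]]]' >/dev/null
python3 d.py .5125 .2547 .262 -.128
```

```text
need mm [ 0.9 -1.4 -0.6] deg [-0.27  0.23  0.09] grasp pt [0.5123 0.2568 0.1036] open 0.0445 F [ 0.4 -0.5 -1.2] t 21.85
need mm [ 1.  -1.2  0.3] deg [-0.24  0.11  0.11] grasp pt [0.5118 0.2565 0.1027] open 0.0445 F [ 0.   0.7 -1.3] t 22.0167
```

```bash
python3 -m creep '[[[0,0,-1.5,0,0,0]]]' | grep force
python3 -m creep '[[[0,0,0,0,0,0],[0,0,0,0,0,0],[0,0,0,0,0,0],[0,0,0,0,0,0],[0,0,0,0,0,0]]]' -1 | grep -E "opening|force|pos"
python3 -m creep '[[[0,0,12,0,0,0],[0,0,30,0,0,0],[0,0,38,0,0,0],[0,0,38,0,0,0],[0,0,30,0,0,0]]]' >/dev/null
python3 -m creep '[[[0,-30,0,0,0,0],[0,-40,0,0,0,0],[0,-40,0,0,0,0],[0,-40,0,0,0,0],[0,-40,0,0,0,0]]]' >/dev/null
python3 -m creep '[[[0,-40,0,0,0,0],[0,-40,0,0,0,0],[0,-40,0,0,0,0],[0,-40,0,0,0,0],[0,-30,0,0,0,0]]]' >/dev/null
python3 -m creep '[[[0,0,0,0,0,0],[0,0,0,0,0,0]]]' >/dev/null
python3 d.py .5198 -.158 .36 -.122
```

```text
contact_force: [-7.2, -1.5, 22.3]
tool_pos: [0.512, 0.2559, 0.2609]
contact_force: [0.7, -0.5, 1.0]
opening: 0.0734
need mm [ 14.  -17.7 -54.1] deg [-0.13  0.16  0.21] grasp pt [ 0.5063 -0.14    0.2551] open 0.0921 F [ 0.3 -0.2 -0.2] t 23.9333
```

```bash
python3 -m creep '[[[14,-17,0,0,0,0],[0,0,-15,0,0,0],[0,0,-30,0,0.2,0],[0,0,0,0,0,0],[0,0,0,0,0,0]]]' >/dev/null
python3 d.py .5198 -.158 .36 -.122
```

```text
need mm [-1.  -3.5 -9.2] deg [-0.15  0.09  0.09] grasp pt [ 0.5211 -0.1541  0.2102] open 0.0918 F [0.1 0.6 0.8] t 24.35
```

```bash
python3 -m creep '[[[-1,-3.5,0,0,0,0],[0,0,-15,0,0,0],[0,0,-20,0,0.2,0],[0,0,0,0,0,0],[0,0,0,0,0,0]]]' >/dev/null
python3 d.py .5198 -.158 .257 -.122
```

```text
need mm [ -1.4  -2.3 -83.4] deg [ 0.04  0.35 -0.19] grasp pt [ 0.5222 -0.1558  0.1814] open 0.0922 F [-0.5  0.4  0.1] t 24.7667
```

```bash
python3 -m creep '[[[-1.5,-2.5,-5,0,0.3,-0.2],[0,0,-15,0,0.2,0],[0,0,-15,0,0.3,0],[0,0,0,0,0,0],[0,0,0,0,0,0]]]' >/dev/null
python3 d.py .5198 -.158 .257 -.122
python3 -m creep '[[[0,0,-15,0,0.3,0],[0,0,-15,0,0.3,0],[0,0,-12,0,0.2,0],[0,0,0,0,0,0],[0,0,0,0,0,0]]]' >/dev/null
python3 d.py .5198 -.158 .257 -.122
```

```text
need mm [ -1.2   0.9 -54.5] deg [ 0.32  0.08 -0.02] grasp pt [ 0.5212 -0.1598  0.1525] open 0.092 F [0.5 0.5 0.9] t 25.1833
need mm [ -2.8   2.  -17.6] deg [ 0.57 -0.2  -0.  ] grasp pt [ 0.522  -0.1615  0.1156] open 0.0917 F [-0.1  0.1  0.7] t 25.6
```

```bash
python3 -m creep '[[[-2.5,2,-8,0.5,-0.2,0],[0,0,-8,0,0,0],[0,0,-3,0,0,0],[0,0,0,0,0,0]]]' >/dev/null
python3 d.py .5198 -.158 .257 -.122
python3 -m creep '[[[0,0,0,0,0,0],[0,0,0,0,0,0],[0,0,0,0,0,0],[0,0,0,0,0,0],[0,0,0,0,0,0]]]' 0 15 | grep opening
python3 -m creep '[[[0,0,0,0,0,0],[0,0,0,0,0,0],[0,0,0,0,0,0]]]' 1 25| grep opening
python3 -m creep '[[[0,0,0,0,0,0],[0,0,0,0,0,0],[0,0,0,0,0,0]]]' | grep opening
python3 d.py .5198 -.158 .257 -.122
```

```text
need mm [-0.6 -0.   0.7] deg [ 0.11  0.24 -0.  ] grasp pt [ 0.5211 -0.1583  0.0973] open 0.0918 F [-0.1  0.2 -0.3] t 25.9333
opening: 0.0633
opening: 0.046
opening: 0.0458
need mm [-0.9  0.1 -0.1] deg [ 0.14  0.3  -0.01] grasp pt [ 0.5215 -0.1585  0.0981] open 0.0458 F [-0.2  0.7 -0.2] t 26.85
```

```bash
python3 -m creep '[[[0,0,12,0,0,0],[0,0,25,0,0,0],[0,0,35,0,0,0],[0,0,35,0,0,0],[0,0,35,0,0,0]]]' >/dev/null
python3 -m creep '[[[0,20,0,0,0,0],[0,35,0,0,0,0],[0,38,0,0,0,0],[0,38,0,0,0,0],[0,38,0,0,0,0]]]' | grep -E "pos|force|open"
python3 -m creep '[[[0,38,0,0,0,0],[0,38,0,0,0,0],[0,38,0,0,0,0],[0,20,0,0,0,0],[0,0,0,0,0,0]]]' >/dev/null
python3 -m creep '[[[0,0,0,0,0,0],[0,0,0,0,0,0]]]' >/dev/null
python3 d.py .5025 .1773 .30 -.128
```

```text
tool_pos: [0.5182, 0.0102, 0.4043]
contact_force: [0.3, -0.3, -0.6]
opening: 0.0459
need mm [ -12.5   19.7 -103.6] deg [ 0.03  0.1  -0.12] grasp pt [0.5153 0.1576 0.2446] open 0.0458 F [ 0.3  0.  -1.9] t 28.2667
```

```bash
python3 -m creep '[[[-12,19,0,0,0,0],[0,3,-15,0,0,0],[0,3,-25,0,0,0],[0,2,-25,0,0,0],[0,0,0,0,0,0]]]' >/dev/null
python3 -m creep '[[[0,0,0,0,0,0]]]' >/dev/null
python3 d.py .5025 .1773 .252 -.128
```

```text
need mm [ -1.7  -0.4 -86.2] deg [0.12 0.31 0.46] grasp pt [0.5051 0.1774 0.1792] open 0.0458 F [-0.2 -0.1 -0.8] t 28.7667
```

```bash
python3 -m creep '[[[-1.5,1,-5,0.1,0.3,0.4],[0,0,-12,0,0.2,0],[0,0,-14,0,0.2,0],[0,0,0,0,0,0],[0,0,0,0,0,0]]]' >/dev/null
python3 d.py .5025 .1773 .252 -.128
python3 -m creep '[[[0,0,-12,0,0,0],[0,0,-14,0,0.2,0],[0,0,-8,0,0,0],[0,0,0,0,0,0],[0,0,0,0,0,0]]]' >/dev/null
python3 d.py .5025 .1773 .252 -.128
```

```text
need mm [ -2.    1.4 -57.4] deg [-0.03 -0.07  0.26] grasp pt [0.5043 0.176  0.1504] open 0.0455 F [-0.5  0.7 -1.3] t 29.1833
need mm [ -3.5   1.6 -26.3] deg [-0.11  0.15  0.28] grasp pt [0.5064 0.176  0.1193] open 0.0461 F [-0.1 -0.1 -1.8] t 29.6
```

```bash
python3 -m creep '[[[-3.5,1.5,-6,-0.1,0.1,0.2],[0,0,-8,0,0,0],[0,0,-6,0,0,0],[0,0,0,0,0,0],[0,0,0,0,0,0]]]' >/dev/null
python3 d.py .5025 .1773 .252 -.128
python3 -m creep '[[[0,0,-2,0,0,0],[0,0,-2,0,0,0]]]' >/dev/null
python3 d.py .5025 .1773 .252 -.128
```

```text
need mm [-0.2 -0.3 -6.5] deg [-0.04  0.26  0.04] grasp pt [0.5034 0.1777 0.0995] open 0.0458 F [ 0.3  0.3 -1.4] t 30.0167
need mm [-0.3 -0.4 -2.6] deg [-0.05  0.29  0.04] grasp pt [0.5037 0.1778 0.0956] open 0.0456 F [-0.2 -0.4 -1.7] t 30.1833
```

```bash
python3 -m creep '[[[0,0,-2,0,0,0]]]' >/dev/null
python3 d.py .5025 .1773 .252 -.128
python3 -m creep '[[[0,0,-2,0,0,0]]]' >/dev/null
python3 d.py .5025 .1773 .252 -.128
```

```text
need mm [-0.4 -0.4 -0.6] deg [-0.05  0.31  0.04] grasp pt [0.5038 0.1778 0.0936] open 0.046 F [-0.1 -0.3 -0.2] t 30.2667
need mm [-0.2 -0.6  0.4] deg [-0.09  0.29  0.05] grasp pt [0.5035 0.1781 0.0926] open 0.0453 F [-10.2  -0.7  30.9] t 30.35
```

```bash
python3 -m creep '[[[0,0,0,0,0,0],[0,0,0,0,0,0],[0,0,0,0,0,0],[0,0,0,0,0,0],[0,0,0,0,0,0]]]' -1 | grep -E "opening|force|pos"
python3 -m creep '[[[0,0,12,0,0,0],[0,0,30,0,0,0],[0,0,38,0,0,0],[0,0,38,0,0,0],[0,0,20,0,0,0]]]' >/dev/null
python3 -m creep '[[[5,-30,0,0,0,0],[5,-40,0,0,0,0],[5,-40,0,0,0,0],[5,-40,0,0,0,0],[5,-40,0,0,0,0]]]' >/dev/null
python3 -m creep '[[[3,-40,0,0,0,0],[0,-20,0,0,0,0],[0,0,0,0,0,0],[0,0,0,0,0,0]]]' >/dev/null
python3 d.py .531 -.085 .34 -.122
```

```text
tool_pos: [0.503, 0.178, 0.2526]
contact_force: [0.3, 0.5, -0.7]
opening: 0.0744
need mm [  2.3  -2.2 -56.6] deg [-0.01  0.52  0.17] grasp pt [ 0.5301 -0.0828  0.2376] open 0.0917 F [-0.7 -0.4 -0.5] t 31.9333
```

```bash
python3 -m creep '[[[2,-2,-10,0,0.5,0],[0,0,-25,0,0.2,0],[0,0,-25,0,0.2,0],[0,0,0,0,0,0],[0,0,0,0,0,0]]]' >/dev/null
python3 d.py .531 -.085 .34 -.122
python3 -m creep '[[[0,0,-15,0,0.1,0],[0,0,-25,0,0.2,0],[0,0,0,0,0,0],[0,0,0,0,0,0]]]' >/dev/null
python3 d.py .531 -.085 .235 -.122
```

```text
need mm [ 0.1 -5.1  6.3] deg [-0.06 -0.41 -0.12] grasp pt [ 0.5298 -0.0797  0.1747] open 0.0922 F [ 0.1  0.1 -0.2] t 32.35
need mm [ -1.5  -8.8 -61.6] deg [-0.02 -0.46 -0.44] grasp pt [ 0.5312 -0.0761  0.1376] open 0.0921 F [-0.2 -0.6  0.9] t 32.6833
```

```bash
python3 -m creep '[[[-1.5,-9,0,0,-0.4,-0.4],[0,0,0,0,0,0],[0,0,-15,0,0.2,0],[0,0,-15,0,0.2,0],[0,0,0,0,0,0]]]' >/dev/null
python3 d.py .531 -.085 .235 -.122
```

```text
need mm [ -1.9   1.2 -38.9] deg [ 0.2   0.29 -0.06] grasp pt [ 0.5337 -0.0868  0.1149] open 0.0921 F [-0.6  0.8 -0. ] t 33.1
```

```bash
python3 -m creep '[[[-2,1,-10,0.2,0.3,0],[0,0,-15,0,0.2,0],[0,0,-10,0,0.1,0],[0,0,0,0,0,0],[0,0,0,0,0,0]]]' >/dev/null
python3 d.py .531 -.085 .235 -.122
python3 -m creep '[[[-1,1,-5,0.1,0,0],[0,0,-2,0,0,0],[0,0,0,0,0,0],[0,0,0,0,0,0]]]' >/dev/null
python3 d.py .531 -.085 .235 -.122
```

```text
need mm [-0.7  1.1 -6.6] deg [0.08 0.06 0.01] grasp pt [ 0.5319 -0.0863  0.0826] open 0.0919 F [-0.3 -0.3  0.2] t 33.5167
need mm [-0.1  0.1 -0.7] deg [0.   0.2  0.01] grasp pt [ 0.5317 -0.0851  0.0767] open 0.0919 F [ 0.2 -0.6 -0.4] t 33.85
```

```bash
python3 -m creep '[[[0,0,0,0,0,0],[0,0,0,0,0,0],[0,0,0,0,0,0],[0,0,0,0,0,0],[0,0,0,0,0,0]]]' 0 15 | grep opening
python3 -m creep '[[[0,0,0,0,0,0],[0,0,0,0,0,0],[0,0,0,0,0,0]]]' 1 30| grep opening
python3 -m creep '[[[0,0,0,0,0,0],[0,0,0,0,0,0],[0,0,0,0,0,0]]]' | grep opening
python3 d.py .531 -.085 .235 -.122
python3 -m creep '[[[0,0,12,0,0,0],[0,0,25,0,0,0],[0,0,35,0,0,0],[0,0,25,0,0,0],[0,0,0,0,0,0]]]' |grep -E "open|force"
python3 -m creep '[[[-5,20,0,0,0,0],[-8,35,0,0,0,0],[-8,35,0,0,0,0],[-8,35,0,0,0,0],[-5,35,0,0,0,0]]]' | grep -E "open"
python3 -m creep '[[[0,10,0,0,0,0],[0,0,0,0,0,0],[0,0,0,0,0,0]]]' >/dev/null
python3 d.py .4924 .1 .230 -.128
```

```text
opening: 0.0631
opening: 0.0475
opening: 0.0477
need mm [-0.3  0.1 -1.7] deg [0.03 0.28 0.  ] grasp pt [ 0.5321 -0.0852  0.0777] open 0.0477 F [-0.5 -0.3 -0.1] t 34.7667
contact_force: [1.2, 0.1, -1.9]
opening: 0.0476
opening: 0.0475
need mm [  0.5  10.  -97.7] deg [-0.04 -0.52 -0.12] grasp pt [0.4905 0.0901 0.1687] open 0.0477 F [ 0.  -0.3 -0.9] t 35.85
```

```bash
python3 -m creep '[[[0,10,-5,0,-0.4,0],[0,0,-15,0,0,0],[0,0,-15,0,0.2,0],[0,0,0,0,0,0],[0,0,0,0,0,0]]]' >/dev/null
python3 d.py .4924 .1 .232 -.128
```

```text
need mm [ -1.    3.  -57.3] deg [ 0.01 -0.25  0.23] grasp pt [0.4927 0.0969 0.1303] open 0.0479 F [-0.4 -0.5 -2.4] t 36.2667
```

```bash
python3 -m creep '[[[-1,3,-5,0,0,0.2],[0,0,-12,0,0,0],[0,0,-12,0,0,0],[0,0,0,0,0,0],[0,0,0,0,0,0]]]' >/dev/null
python3 d.py .4924 .1 .232 -.128
python3 -m creep '[[[-1,0.5,-6,0,0,0],[0,0,-10,0,0,0],[0,0,-6,0,0,0],[0,0,0,0,0,0],[0,0,0,0,0,0]]]' >/dev/null
python3 d.py .4924 .1 .232 -.128
```

```text
need mm [ -1.4   1.4 -28.9] deg [0.   0.03 0.25] grasp pt [0.4939 0.0986 0.1019] open 0.0477 F [ 0.7 -0.2 -1.4] t 36.6833
need mm [-1.   1.  -6.8] deg [-0.01  0.25  0.27] grasp pt [0.4941 0.0991 0.0798] open 0.0476 F [-0.9 -0.  -1.6] t 37.1
```

```bash
python3 -m creep '[[[-1,1,-2,0,0.2,0],[0,0,-3,0,0,0]]]' >/dev/null
python3 d.py .4924 .1 .232 -.128
python3 -m creep '[[[0,0,-2,0,0,0]]]' >/dev/null
python3 d.py .4924 .1 .232 -.128
```

```text
need mm [-0.2 -0.1 -2. ] deg [-0.01  0.09  0.27] grasp pt [0.4928 0.1002 0.075 ] open 0.0477 F [-0.6  0.9 -1.9] t 37.2667
need mm [-0.2 -0.2  0.2] deg [-0.02  0.1   0.27] grasp pt [0.4929 0.1002 0.0728] open 0.0475 F [-0.7  0.4 -2.3] t 37.35
```

```bash
python3 -m creep '[[[0,0,-2,0,0,0]]]' |grep force
python3 d.py .4924 .1 .232 -.128
```

```text
contact_force: [-13.1, -0.5, 38.5]
need mm [-0.  -0.3  0.7] deg [-0.02  0.09  0.25] grasp pt [0.4927 0.1004 0.0723] open 0.0475 F [-13.1  -0.5  38.5] t 37.4333
```

```bash
python3 -m creep '[[[0,0,0,0,0,0],[0,0,0,0,0,0],[0,0,0,0,0,0],[0,0,0,0,0,0],[0,0,0,0,0,0]]]' -1 | grep -E "opening|force|pos"
python3 -m creep '[[[0,0,12,0,0,0],[0,0,30,0,0,0],[0,0,38,0,0,0],[0,0,38,0,0,0],[0,0,38,0,0,0]]]' >/dev/null
python3 -m creep '[[[0,-30,0,0,0,0],[0,-40,0,0,0,0],[0,-10,0,0,0,0],[0,0,0,0,0,0],[0,0,0,0,0,0]]]'
python3 -c 'from h import *; c=snap("wrist","w6")[0]; a=snap("side","sd3")[0]; b=snap("scene","sc3")[0]; r=lambda i:cv2.resize(i,None,fx=4,fy=4,interpolation=2); cv2.imwrite("pics/fin.png",np.vstack([np.hstack([r(a[180:300,220:345])[:,:500],cv2.resize(c[:200,200:450],(300,480))]),])); cv2.imwrite("pics/fin2.png",r(b[145:260,350:525]))'
```

```text
tool_pos: [0.493, 0.1005, 0.233]
contact_force: [0.1, 0.3, 0.0]
opening: 0.0767
time: 38.68
tool_pos: [0.4912, 0.0185, 0.3956]
tool_rot: [3.137, 0.0, 1.44]
contact_force: [0.2, -0.2, 0.3]
opening: 0.0917
```

View pics/fin.png

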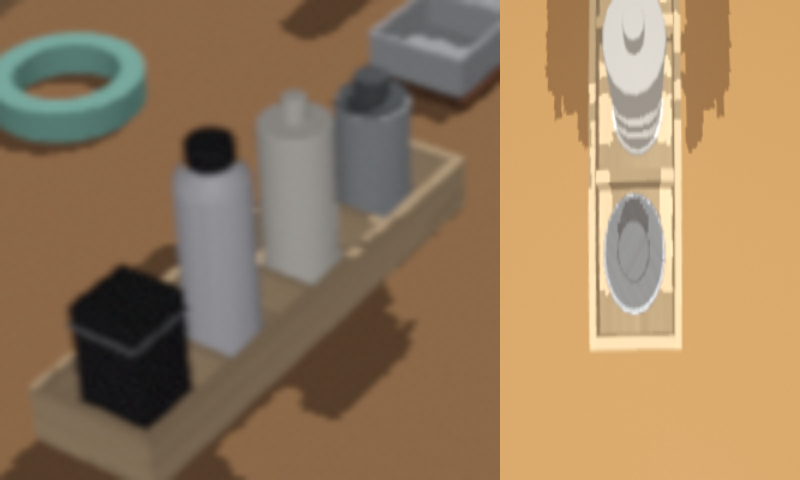

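View pics/fin2.png

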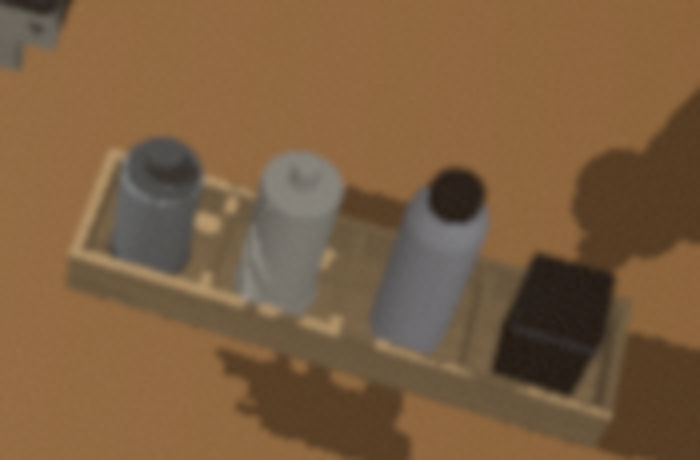

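```bash
python3 - <<'E'
from h import *
a=load("sc3")[1]; b=load("sd3")[1]
C=np.array([.5075,.216]);u=np.array([.129,.9916]);v=np.array([u[1],-u[0]])
for n,p,q,h in [("tin",(391.2,183.5),(313.2,199.5),.1),("cart",(426.2,187),(293.2,204),.125),("spray",(464,191),(272.5,215),.14),("jar",(490.9,220.4),(251.8,257.5),.08)]:
    x,e=tri([(a,p),(b,q)]); d=x[:2]-C; print(n,"caddy x,y mm",(d@v*1e3).round(0),(d@u*1e3).round(0),"top z",x[2].round(3),"expect",h+.006,"err",round(e,4))
E
```

```text
tin caddy x,y mm -0.0 -115.0 top z 0.101 expect 0.10600000000000001 err 0.0007
cart caddy x,y mm 3.0 -37.0 top z 0.129 expect 0.131 err 0.0006
spray caddy x,y mm -2.0 43.0 top z 0.145 expect 0.14600000000000002 err 0.0009
jar caddy x,y mm 2.0 120.0 top z 0.076 expect 0.08600000000000001 err 0.0002
```

All four are within about 4 mm of their compartment centres, and their top heights show them standing on the floor. I'm handing in.

```bash
python3 -c 'from cell import robot; print(robot.hand_in())'
```

```text
the job is handed in; nothing more can be done
None
```

All four containers are in the caddy in reverse order, and the job was handed in at about 39 s on the robot's clock. From the robot's left, the row started as tin, white cartridge, spray can, black jar and now reads jar, spray can, cartridge, tin. I did not touch the red lookalikes.

**Last checks:**
- **Position:** the scene and side cameras put every container within about 4 mm of its compartment's centre.
- **Standing:** all look upright in the views. Measured tops were within 5 mm of the expected heights, except the jar, which read 10 mm low (76 mm against 86 mm). I put that down to hand-picked lid pixels.
- **Robot:** the gripper was clear of everything when I handed in.

**What disagreed:**
- **Jar height:** besides the low top reading, the jar's set-down contact came about 4 mm lower than I had worked out.
- **Jar grip:** the first grip landed at the seam, and the attempt to release and regrip did not fully open. It was carried at about 64 mm, still inside the allowed range.
- **Set-down force:** contact pressed up to about 38 N through the held containers. That is well under the 120 N wrist limit, but firmer than I intended.

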